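# Lay a sample tube in the inclined polarimeter and shut the chamber

### The job

Load the polarimeter for a reading: swing open its dark chamber lid, which stands ajar, take the sample tube with the blue end caps out of the storage block and lay it on the two sloping brass V-saddles of the chamber, resting in both of them, with its bulged end uphill, towards the eyepiece. Then shut the lid completely. The tube is glass, so never drop it; leave the other two tubes in the block and do not shove or knock over anything else on the bench.

Things in the scene. Friction and masses are not known exactly. Their poses are not given: they have to be found in the camera images.
- polarimeter: instrument fixed to the bench: cream base 125 (x) x 250 (y) mm, 26 high; origin centre of its underside; x to the back (hinge side), y to the eyepiece. The inclined head runs along y, climbing to +y at 20 deg, from y -155 to +160 mm: cream lamp housing (72 wide, 82 long) at the low end, graduated disc (140 mm across, top 230 mm over the bench), barrel and black eyepiece at the high end
- cradle (a point): middle of the sample chamber on the optical axis, 135 mm over the bench; a tube properly laid has its centre here and its axis along y. Frame tilted with the head: y up the slope to the eyepiece, x level to the hinge side, z square to the slope. In this frame the chamber floor is at z = -23 mm; at front and back nothing but the lid stands above z = -14 mm
- saddle_low (a point): middle of the lower of the two brass V-saddles, on the optical axis (cradle y = -47 mm): flanks at 45 deg to left and right carry the tube's cap; saddle 10 mm long in y, 34 mm wide in x, its highest edges 3 mm below the axis. The lamp housing's face closes the chamber at cradle y = -64 mm and rises 70 mm above the axis
- saddle_high (a point): the same for the upper saddle (cradle y = +47 mm). The disc closes the chamber at cradle y = +64 mm and rises 70 mm above the axis. So a 120 mm tube has 4 mm to spare at each end, and a gripper from above fits only about the middle of the tube, not at its ends
- lid_hinge (a point): middle of the lid's hinge line, on the back side of the chamber, at x = 38, y = 0, z = -14 mm in the cradle frame; the axis is the cradle's y
- lid (a joint): angle of the chamber lid (rad): 0 shut, grows as its front edge swings up and back, 2.1 fully open at its stop; starts ajar at 0.55 to 1.1. Stiff hinge: it stays where it is left, and a push of 1 to 3 N moves it. From 1.9 rad the chamber is clear for a gripper from above
- lid_edge (a point): middle of the bottom edge of the lid's front wall, 70 mm from the hinge line; moves with the lid. Lid: dark inverted trough, 122 mm long in y, walls 3 mm; shut, it reaches 70 mm in front of the hinge and 32 mm above it (flat top from 10 to 60 mm in front, corners bevelled); an aluminium lip, 44 mm long, sticks out 8 mm at this edge
- tube_block: off-white block fixed to the bench, 94 (x) x 138 (y) x 46 mm; origin centre of its underside. Three grooves along x, 30 mm wide, at y = -42, 0, +42 mm, floor at z = 16, ribs up to z = 46 mm, 4 mm above the tubes. Outer grooves are open at the -x end, the middle one at the +x end: there 29 mm of each tube, with its cap, sticks out free; the rest is sunk between the ribs
- tube_blue: tube to load: 120 mm long, 50 to 100 g, dark blue caps. Origin at its centre, x along its axis to the bulged end, parallel to the block's x at the start, in any groove, 29 mm up. Caps eight-sided, 26 mm across flats (flats to +-y, +-z), x from 42 to 60 and -60 to -42; glass barrel 20 mm across between them, bulge 25 mm across at x = 16 to 38.
- tube_blue_bulb (a point): centre of the bulge of that tube, on its axis, 27 mm from its centre. Laid down on the bench the tube rests on the flats of its caps, axis 13 mm up, and does not roll
- tube_black: a tube of the same form with black end caps, in another groove; stays
- tube_red: a tube of the same form with red end caps, in another groove; stays
- small_beaker: bystander, loose: glass beaker, 69 mm diameter, 82 mm high; origin at the centre of its underside
- petri: bystander, loose: petri dish, 65 mm diameter, 14 mm high; origin at the centre of its underside
- dropper_bottle: bystander, loose: small bottle with red rubber bulb, 42 mm diameter, 107 mm high; origin at the centre of its underside
- lab_timer: bystander, loose: white timer standing on edge, 18 mm (x) x 62 mm (y) x 62 mm high; origin at the centre of its underside
- pen_marker: bystander, loose: marker pen lying, 14 mm x 128 mm (y) x 17 mm; origin at the centre of its underside. Behind it stands a tall retort stand, fixed: base from x = 0.72 m, y = -0.22 to -0.12 m, rod 0.66 m high at x = 0.86, y = -0.17 m, a flask clamped to it from x = 0.80, y = -0.34 to -0.27 m, 0.2 to 0.27 m up; keep wrist and forearm clear of it
- rubber_stopper: bystander, loose: red-brown stopper, 29 mm diameter, 26 mm high; origin at the centre of its underside
- crucible_pot: bystander, loose: white crucible, 40 mm diameter, 34 mm high; origin at the centre of its underside

How it is judged (in metres and radians):
At the end, for the whole second after the job is handed in: Blue-capped tube at rest in both saddles: centre within 3 mm of the cradle point across and square to the slope, 6 mm along it, axis within 0.05 rad, bulge uphill; lid shut (under 0.06 rad); black- and red-capped tubes within 12 mm of their starts (x of tube_blue in the frame of cradle between -0.003 and 0.003 m and z of tube_blue in the frame of cradle between -0.003 and 0.003 m and y of tube_blue in the frame of cradle between -0.006 and 0.006 m and angle between the x axis of tube_blue and the y axis of cradle, either way round below 0.05 rad and y of tube_blue_bulb in the frame of cradle above 0.015 m and value of joint lid below 0.06 rad and linear speed of tube_blue below 0.02 m/s and distance of each of tube_black, tube_red from where it was at the start of the episode below 0.012 m); the robot touches nothing.
It fails at once if the glass tube is dropped (moves faster than 0.5 m/s with no finger on it) (linear speed of tube_blue above 0.5 m/s and contact force between the fingers and tube_blue below 0.05 N).
It fails at once if one of the other two tubes is pulled about (moved more than 30 mm) (distance of any of tube_black, tube_red from where it was at the start of the episode above 0.03 m).
It fails at once if a bystander is shoved more than 20 mm or knocked over (distance of any of small_beaker, petri, dropper_bottle, lab_timer, pen_marker, rubber_stopper, crucible_pot from where it was at the start of the episode above 0.02 m or angle between any of small_beaker, petri, dropper_bottle, lab_timer, rubber_stopper, crucible_pot's own z axis and vertical above 0.5 rad).
It also fails if it takes over 72 s, if anything falls off the work surface, if the arm or the gripper's body presses on something with over 40 N, if the wrist force passes 120 N, or if a joint passes its speed limit or range.

### The arm

A 6-joint arm with a two-finger parallel gripper is mounted at the origin on a cart in front of the work surface, level with it; the furniture and walls round the work are solid. World frame = base frame: x ahead of the robot, y to its left, z up, the work surface at z = 0. Lengths are in mm, angles in rad, forces in N, time in s.
With the tool pointing down it reaches from about 250 to 725 mm from the base axis. Payload 9.7 kg.
Tool frame: the origin (TCP) lies on the mounting face of the last link; the fingertips stand 173 mm ahead of it and the grasp point (between the pads) lies 155 mm ahead of it; z points along the fingers, y is the line along which they close (so a half turn about z gives the same grasp; the last joint's range is limited). The gripper opens to 85 mm and grips with 20 to 120 N. Pads are 22 mm wide; open, the fingers measure 114 mm over their backs; the gripper's body (76 mm by 85 mm) begins 54 mm behind the grasp point. The pads swing forward as they close: fully open they stand 13 mm farther back than shut.
Start: joints at [1.243, 0.087, 0.176, 1.66, 0, 1.571], TCP at [177.076, 520.713, 404.684] pointing down, gripper open.
Joint ranges: [-3.13, 3.13], [-0.85, 1.81], [-1.15, 1.24], [-2.2, 2.28], [-1.44, 1.52], [-3.14, 3.14]. Speed limits (rad/s): [2.22, 2.22, 2.57, 3.14, 3.14, 3.14].

### API

Orientations are given as a 3x3 rotation matrix whose columns are the frame's x, y, z axes.
In Python, from station import r gives the robot as it stands.
- The arm moves only by the tool send_rows, never from a script. Its argument "deltas" is a list of rows, each a list of 3 entries, a list of its own where there are three numbers: the opening, from -1 (shut) to 1 (fully open), then the shift along the tool's x, y, z in units of 80 cm (1.0 is 80 cm), then the turn about the tool's z in units of 60 degrees (1.0 is 60 degrees). In form: [[claw, [dx, dy, dz], yaw], ...]. A call has exactly 5 rows; each row shifts and turns the commanded pose from where the row before left it, along the tool's axes as they then stand; what a row does not reach is not made up. A row lasts 1/10 s, in which the tool goes at most 50 mm and 8.59 degrees, less where a joint would pass 70% of its speed; a pose out of reach is approached as far as the arm can. A call with a number of a shift or a turn outside -1 to 1 is refused whole. A call with a gripper value outside its range is refused whole. The fingers move at their own pace and stop on an object; "newtons" is the grip in N (left out, the last holds). Time passes only in rows, so rows that do not move let the fingers close, or fill a call up. It gives the time, the measured TCP pose, the force, the opening and the grip force at its end, in the units of the state.
- r.sense(): the state, without advancing time (a new reading comes with each control period).
- r.snapshot(name): name is "side" or "top" or "wrist"; returns a dict with "color" (400x640x3 uint8, red, green, blue), "depth" (400x640 float32, mm along the optical axis (not along the pixel's ray), 0 where there is no reading), "fx", "fy", "cx", "cy" (pixels), "k1" (the pictures are not rectified: a ray, as slopes to the right and down, at radius r is drawn at 1 + k1 r^2 times it, then the intrinsics apply), "R" (3x3) and "t" (3): a world point X has camera coordinates R X + t. Camera axes: x right, y down, z forward; pixel columns grow to the right and rows downward; lengths in mm; the calibration is good to about 2 mm. A picture is of the moment at which its call begins.
- r.job_done(): hands the job in; it is judged then, once.
The state is a dict: "time": time; "q": joint angles; "qd": joint speeds; "effort": joint torques, N m; "position": TCP position; "ee_rot": TCP orientation; "wrist_force": force on the tool from outside, world axes, zero at the start; "moment": the same for the moment, N m; "gripper_width": finger opening in mm; "gripper_force": force on a finger pad.
Only numpy, scipy, OpenCV 4.12 (cv2) and the standard library are available. Lean on these libraries where they do the work, as an engineer would, in place of code of your own. Each camera call takes 0.05 s, during which the arm holds its last target. There are 200 camera calls.

## Working session

There is one attempt and no reset: what is moved stays moved. The work goes in short steps, Python scripts to look and compute and a tool call to move; the robot and the scene stay as the last step left them, time stands still between calls to the robot, and variables do not carry over. Pictures are saved under pics/ and viewed, at most 13 in all, crops included, and the job is handed in when it is done.

Besides the shell and the picture viewer there is one more tool, called by a JSON object that holds its "op" and its "data", one argument or row to a line. send_rows: Moves the arm, as the interface text tells. Shifts and turns lie within -1 to 1; 1 stands for 80 cm of shift or 60 degrees of turn. Its arguments: {"type":"object","properties":{"deltas":{"type":"array"},"newtons":{"type":"number"}},"required":["deltas"]}

```bash
mkdir -p pics; ls; cat > h.py <<'E'
import numpy as np, cv2
from station import r
def snap(n):
    s=r.snapshot(n); np.savez('%s.npz'%n,**s); return s
def save(s,fn): cv2.imwrite('pics/'+fn,s['color'][:,:,::-1])
def rays(s,uv):
    uv=np.asarray(uv,float).reshape(-1,2)
    d=np.c_[(uv[:,0]-s['cx'])/s['fx'],(uv[:,1]-s['cy'])/s['fy']]; u=d.copy()
    for _ in range(20): u=d/(1+s['k1']*(u**2).sum(1,keepdims=True))
    return np.c_[u,np.ones(len(u))]
def onplane(s,uv,z):
    c=-s['R'].T@s['t']; d=rays(s,uv)@s['R']
    return c+d*((z-c[2])/d[:,2])[:,None]
def cloud(s):
    v,u=np.mgrid[0:400,0:640]; q=rays(s,np.c_[u.ravel(),v.ravel()])*s['depth'].reshape(-1,1)
    return ((q-s['t'])@s['R']).reshape(400,640,3)
E
python3 - <<'E'
from h import *
for n in('top','side'):
    s=snap(n); save(s,n+'0.png'); print(n,s['fx'],s['k1'],-s['R'].T@s['t'],s['R'].round(3).tolist())
print(r.sense())
E
```

```text
pics
top 400.2611373569925 -0.02078492381544989 [ 451.28284716  -74.97132287 1368.44600713] [[0.008, -1.0, -0.02], [-0.999, -0.007, -0.052], [0.052, 0.02, -0.998]]
side 393.23593232889976 -0.043776041515035814 [ 180.96872744 -845.63613505  895.04886968] [[0.911, -0.413, -0.008], [-0.285, -0.613, -0.737], [0.299, 0.673, -0.676]]
{'time': 0.1, 'q': array([1.24296476e+00, 8.74171683e-02, 1.75208151e-01, 1.65980799e+00,
       2.92785723e-05, 1.57079621e+00]), 'qd': array([-0.00044945, -0.00212154,  0.00137987, -0.00091295,  0.0013139 ,
        0.00028148]), 'effort': array([ 1.76271576e-03, -5.21562231e+01,  4.65653551e+01,  1.60068262e-02,
        4.99179066e-05, -2.89065019e-05]), 'position': array([177.09240184, 520.71115827, 404.04451258]), 'ee_rot': array([[-9.46742810e-01,  3.21990487e-01, -4.20766027e-04],
       [ 3.21990761e-01,  9.46742117e-01, -1.14623954e-03],
       [ 2.92786913e-05, -1.22067682e-03, -9.99999255e-01]]), 'wrist_force': array([ 1.05719047, -0.19990677, -0.21145238]), 'moment': array([ 0.00380968, -0.00949919, -0.01334034]), 'gripper_force': 0.0, 'gripper_width': 85.47350106693979}
```

View pics/top0.png

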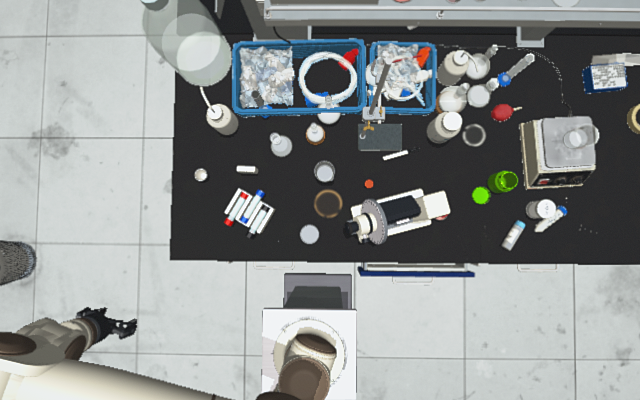

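View pics/side0.png

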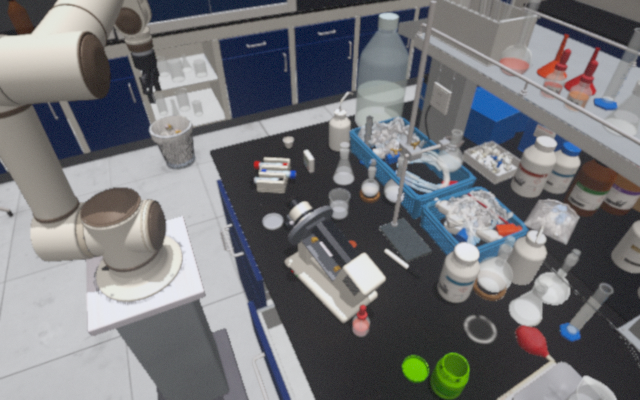

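The top view shows the tube block at about (249,214) with the blue tube in the middle groove. The polarimeter is at about (400,217), with its eyepiece to the left (+y) and its dark lid near (405,208). The side view agrees, with the block at (272,175) and the chamber at (325,255).

```bash
python3 - <<'E'
from h import *
s=np.load('top.npz'); s={k:s[k] for k in s}
c=s['color'].astype(int); hsv=cv2.cvtColor(s['color'],cv2.COLOR_RGB2HSV)
P=cloud(s)
print('block',onplane(s,[[249,214]],46),'cradle~',onplane(s,[[402,212]],135),'lamp',onplane(s,[[437,206]],120),'base corners',onplane(s,[[449,210],[444,190],[355,232]],26))
h,S,V=[hsv[...,i].astype(int) for i in range(3)]
roi=np.zeros_like(h,bool); roi[180:245,215:285]=1
for n,m in dict(blue=(h>100)&(h<130)&(S>120),red=((h<8)|(h>172))&(S>130)).items():
    k,l,st,ce=cv2.connectedComponentsWithStats((m&roi).astype(np.uint8))
    for i in range(1,k):
        if st[i,4]>4: print(n,ce[i],st[i,4],onplane(s,ce[i],29)[0].round(0))
big=cv2.resize(s['color'][150:270,210:470],None,fx=3,fy=3,interpolation=cv2.INTER_CUBIC); cv2.imwrite('pics/topcrop.png',big[:,:,::-1])
w=snap('wrist'); save(w,'w0.png'); q=r.sense(); 
cw=-w['R'].T@w['t']; print('wrist cam in tool',q['ee_rot'].T@(cw-q['position']),(w['R']@q['ee_rot']).round(3).tolist(),w['fx'])
E
```

```text
block [[469.62915344 202.1910846   46.        ]] cradle~ [[ 478.38119864 -288.19845214  135.        ]] lamp [[ 498.20087141 -399.43665092  120.        ]] base corners [[ 488.66564852 -463.79509295   26.        ]
 [ 555.53298871 -447.59968177   26.        ]
 [ 412.74089296 -150.36053178   26.        ]]
blue [259.87755102 193.04081633] 49 [541. 170.  29.]
blue [243.83783784 219.21621622] 37 [452. 223.  29.]
red [243.61290323 195.16129032] 31 [533. 225.  29.]
red [228.03921569 221.96078431] 51 [443. 276.  29.]
wrist cam in tool [74.77064815  0.41413945 31.55445937] [[-0.0, 1.0, -0.0], [-0.956, -0.0, -0.292], [-0.292, 0.0, 0.956]] 348.5359051723407
```

View pics/topcrop.png

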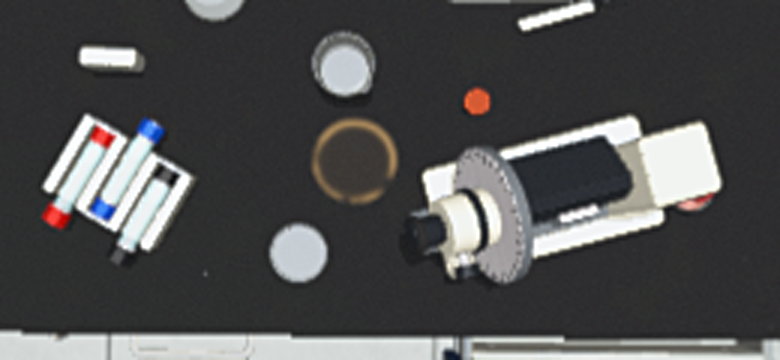

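The crop shows the blue tube with caps at (150,132) and (103,208), sticking out at the far right end. Black lies in the right groove and red in the left. The lid is dark and ajar, with its aluminium lip at (580,215).

{"op": "send_rows", "data": {
  "deltas": [
    [1,[-0.056,-0.026,0],0],
    [1,[-0.056,-0.026,0],0],
    [1,[-0.056,-0.026,0],0],
    [1,[-0.056,-0.026,0],0],
    [1,[-0.056,-0.026,0],0]
  ]
}}

```text
time: 0.65
position: [356.6, 348.5, 404.6]
ee_rot: [[-0.947, 0.322, -0.0], [0.322, 0.947, 0.0], [0.0, 0.0, -1.0]]
wrist_force: [0.4, 0.5, 1.0]
gripper_width: 85.7
gripper_force: 0.0
```

{"op": "send_rows", "data": {
  "deltas": [
    [1,[-0.056,-0.026,0],0],
    [1,[-0.056,-0.026,0],0],
    [1,[-0.056,-0.026,0],0],
    [1,[-0.056,-0.026,0],0],
    [1,[-0.056,-0.026,0],0]
  ]
}}

```text
time: 1.15
position: [535.4, 177.7, 404.6]
ee_rot: [[-0.947, 0.322, -0.0], [0.322, 0.947, 0.0], [0.0, 0.0, -1.0]]
wrist_force: [0.5, 1.2, 2.0]
gripper_width: 85.3
gripper_force: 0.0
```

{"op": "send_rows", "data": {
  "deltas": [
    [1,[-0.011,-0.007,0],0],
    [1,[0,0,0.02],0.1],
    [1,[0,0,0.02],0.1],
    [1,[0,0,0],0],
    [1,[0,0,0],0]
  ]
}}

```text
time: 1.65
position: [540.5, 171.6, 372.9]
ee_rot: [[-0.861, 0.509, -0.001], [0.509, 0.861, -0.0], [0.0, -0.0, -1.0]]
wrist_force: [-0.2, -0.3, -1.4]
gripper_width: 85.4
gripper_force: 0.0
```

```bash
python3 - <<'E'
from h import *
w=snap('wrist'); save(w,'w1.png'); q=r.sense(); print(q['position'],q['ee_rot'].round(3).tolist())
hsv=cv2.cvtColor(w['color'],cv2.COLOR_RGB2HSV); h,S,V=[hsv[...,i].astype(int) for i in range(3)]
m=(h>100)&(h<130)&(S>110)&(V>40)
k,l,st,ce=cv2.connectedComponentsWithStats(m.astype(np.uint8))
for i in range(1,k):
    if st[i,4]>150: print(ce[i],st[i],onplane(w,ce[i],35)[0].round(1))
E
```

```text
[540.57663176 171.70813842 373.44549345] [[-0.861, 0.509, 0.0], [0.509, 0.861, 0.0], [-0.0, 0.0, -1.0]]
[321.17030568  59.32751092] [308  54  24  14 229] [449.9 225.5  35. ]
[318.48635634 186.20866774] [303 173  31  25 623] [541.7 168.4  35. ]
[416.18473896 374.8313253 ] [402 362  28  26 249] [782.6 151.6  35. ]
[510.9076087  395.77173913] [499 391  28   9 184] [873.5 233.7  35. ]
```

View pics/w1.png

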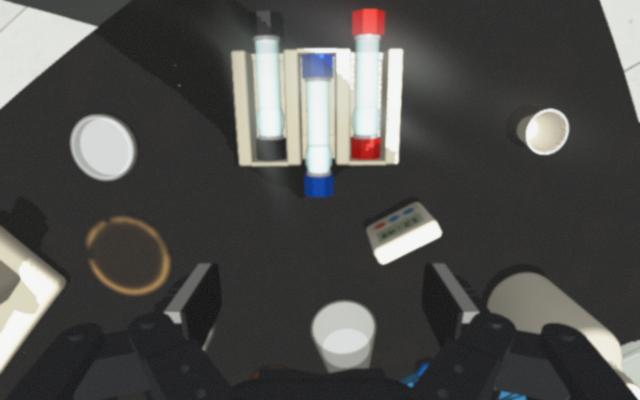

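The bulge at (318,158) is next to the protruding cap at (319,186), so the free end is the bulged end. The tube runs down the image centre column, so the tool is already aligned. I descend onto the free cap with the fingers partly closed, keeping clear of the timer at (403,235).

{"op": "send_rows", "data": {
  "deltas": [
    [0.2,[-0.0025,-0.0024,0.04],0],
    [0.2,[0,0,0.055],0],
    [0.2,[0,0,0.055],0.01],
    [0.2,[0,0,0.055],0.01],
    [0.2,[0,0,0.031],0]
  ]
}}

```text
time: 2.2
position: [540.7, 168.8, 181.3]
ee_rot: [[-0.85, 0.528, -0.002], [0.528, 0.85, -0.001], [0.002, -0.002, -1.0]]
wrist_force: [0.3, -0.0, -0.4]
gripper_width: 51.3
gripper_force: 0.0
```

{"op": "send_rows", "data": {
  "deltas": [
    [-1,[0,0,0],0],
    [-1,[0,0,0],0],
    [-1,[0,0,0],0],
    [-1,[0,0,0],0],
    [-1,[0,0,0],0]
  ],
  "newtons": 70
}}

```text
time: 2.7
position: [541.9, 168.9, 185.3]
ee_rot: [[-0.848, 0.529, 0.002], [0.529, 0.848, 0.001], [-0.001, 0.002, -1.0]]
wrist_force: [0.6, 0.1, -0.6]
gripper_width: 24.4
gripper_force: 68.6
```

```bash
python3 - <<'E'
from h import *
q=r.sense(); print(q['time'],q['q'].round(3),q['position'],q['gripper_width'],q['gripper_force'])
# polarimeter axis from the white base in top view, plus the lid
s=np.load('top.npz'); s={k:s[k] for k in s}
P=cloud(s); X,Y,Z=[P[...,i] for i in range(3)]
hsv=cv2.cvtColor(s['color'],cv2.COLOR_RGB2HSV); S,V=hsv[...,1].astype(int),hsv[...,2].astype(int)
m=((V>170)&(S<60)&(Y<-100)&(Y>-490)&(X>330)&(X<640))
m2=(m&(abs(Z-26)<9)).astype(np.uint8)
pts=np.argwhere(m2)[:,::-1]; W=onplane(s,pts,26)[:,:2].astype(np.float32)
rect=cv2.minAreaRect(W); print('base',len(W),rect,cv2.boxPoints(rect).round(0).tolist())
m3=m&(Z>90)&(Z<190)&(Y<-340); pts=np.argwhere(m3)[:,::-1]; W=P[m3]
print('lamp top',len(W),W.mean(0), cv2.minAreaRect(W[:,:2].astype(np.float32)))
A=np.c_[W[:,:2],np.ones(len(W))]; print('plane',np.linalg.lstsq(A,W[:,2],rcond=None)[0])
m4=(V<70)&(Z>120)&(Z<300)&(Y<-220)&(Y>-400)&(X>380)&(X<640); W=P[m4]
print('lid',len(W),W.mean(0)); A=np.c_[W[:,:2],np.ones(len(W))]; print(np.linalg.lstsq(A,W[:,2],rcond=None)[0], np.percentile(W,[1,99],axis=0))
E
```

```text
2.7 [ 0.302  0.154 -0.176  1.239 -0.     0.86 ] [541.93632211 168.89474799 185.29266074] 24.438923030999064 68.6320307222195
base 569 ((469.732666015625, -269.093505859375), (123.16092681884766, 247.40138244628906), 15.259306907653809) [[378.0, -166.0], [443.0, -405.0], [562.0, -372.0], [497.0, -134.0]]
lamp top 619 [ 498.51364778 -379.81270612  164.43809262] ((498.6927185058594, -378.0916748046875), (72.55420684814453, 92.33465576171875), 14.370523452758789)
plane [2.01773034e-02 1.80538913e-01 2.22950405e+02]
lid 721 [ 486.67807399 -277.90489751  167.78992579]
[-4.41827413e-01  2.40817727e-01  4.49742066e+02] [[ 447.50561338 -334.89982497  136.64437276]
 [ 524.54767895 -224.15974793  196.68219198]]
```

```bash
python3 - <<'E'
from h import *
s=np.load('top.npz'); s={k:s[k] for k in s}
V=s['color'].max(2).astype(int)
m=(V>75).astype(np.uint8)
k,l,st,ce=cv2.connectedComponentsWithStats(m)
for i in range(1,k):
    if st[i,4]<15: continue
    p=np.argwhere(l==i)[:,::-1]; W=onplane(s,p,10)
    if 300<W[:,0].mean()<650 and -500<W[:,1].mean()<330: print(st[i,4],W.mean(0)[:2].round(0),'x',W[:,0].min().round(0),W[:,0].max().round(0),'y',W[:,1].min().round(0),W[:,1].max().round(0))
# lip: bright low-saturation patch near (403,222)
sub=V[215:228,392:418]; p=np.argwhere(sub>90)+[215,392]; print(p[:,::-1].tolist()[:60])
E
```

```text
164466 [468. 152.] x -172.0 1237.0 y -1143.0 1135.0
368 [619. -45.] x 585.0 657.0 y -79.0 -10.0
159 [625. 222.] x 611.0 638.0 y 185.0 258.0
73 [ 578. -197.] x 562.0 592.0 y -212.0 -181.0
1463 [481. 212.] x 392.0 559.0 y 124.0 296.0
268 [513. -58.] x 462.0 557.0 y -107.0 -12.0
2743 [ 472. -296.] x 373.0 563.0 y -472.0 -124.0
309 [405.   4.] x 374.0 438.0 y -26.0 35.0
[[417, 216], [413, 217], [414, 217], [415, 217], [416, 217], [417, 217], [406, 218], [407, 218], [408, 218], [411, 218], [412, 218], [413, 218], [414, 218], [415, 218], [416, 218], [417, 218], [403, 219], [404, 219], [405, 219], [406, 219], [407, 219], [408, 219], [409, 219], [410, 219], [411, 219], [412, 219], [413, 219], [414, 219], [415, 219], [416, 219], [417, 219], [399, 220], [400, 220], [401, 220], [402, 220], [403, 220], [404, 220], [405, 220], [406, 220], [407, 220], [408, 220], [409, 220], [410, 220], [411, 220], [412, 220], [413, 220], [414, 220], [415, 220], [416, 220], [417, 220], [396, 221], [397, 221], [398, 221], [399, 221], [400, 221], [401, 221], [402, 221], [403, 221], [404, 221], [405, 221]]
```

{"op": "send_rows", "data": {
  "deltas": [
    [-1,[0,0,-0.02],0],
    [-1,[0,0,-0.03],0],
    [-1,[0,0,-0.03],0],
    [-1,[0,0,-0.03],0],
    [-1,[0,0,0],0]
  ]
}}

```text
time: 3.2
position: [542.3, 169.0, 276.1]
ee_rot: [[-0.848, 0.53, 0.006], [0.53, 0.848, 0.002], [-0.004, 0.005, -1.0]]
wrist_force: [0.7, -0.4, -0.6]
gripper_width: 24.5
gripper_force: 68.8
```

The grip was a bit low: the tips would touch the bench when I lay the tube down. I set the tube back in its groove, grip 7 mm higher, and lift again.

{"op": "send_rows", "data": {
  "deltas": [
    [-1,[0,0,0.04],0],
    [-1,[0,0,0.04],0],
    [-1,[0,0,0.02],0],
    [-1,[0,0,0.0125],0],
    [-1,[0,0,0],0]
  ]
}}

```text
time: 3.7
position: [541.4, 168.3, 181.5]
ee_rot: [[-0.848, 0.53, -0.0], [0.53, 0.848, -0.001], [-0.0, -0.001, -1.0]]
wrist_force: [-0.1, -0.3, 1.3]
gripper_width: 24.6
gripper_force: 70.6
```

{"op": "send_rows", "data": {
  "deltas": [
    [-0.1,[0,0,0],0],
    [-0.1,[0,0,0],0],
    [-0.1,[0,0,-0.0088],0],
    [-1,[0,0,0],0],
    [-1,[0,0,0],0]
  ]
}}

```text
time: 4.2
position: [541.9, 169.0, 189.9]
ee_rot: [[-0.848, 0.53, 0.002], [0.53, 0.848, 0.001], [-0.001, 0.002, -1.0]]
wrist_force: [0.8, 1.2, 5.5]
gripper_width: 24.2
gripper_force: 68.4
```

{"op": "send_rows", "data": {
  "deltas": [
    [-1,[0,0,0],0],
    [-1,[0,0,0],0],
    [-1,[0,0,-0.02],0],
    [-1,[0,0,-0.04],0],
    [-1,[0,0,-0.04],0]
  ]
}}

```text
time: 4.7
position: [541.1, 168.5, 268.8]
ee_rot: [[-0.848, 0.53, -0.002], [0.53, 0.848, -0.001], [0.001, -0.002, -1.0]]
wrist_force: [0.7, -0.1, -0.1]
gripper_width: 24.3
gripper_force: 69.6
```

{"op": "send_rows", "data": {
  "deltas": [
    [-1,[-0.035,-0.015,0],0],
    [-1,[-0.035,-0.015,0],0],
    [-1,[0,0,0],-0.14],
    [-1,[0,0,0],-0.14],
    [-1,[0,0,0],-0.14]
  ]
}}

```text
time: 5.2
position: [576.3, 118.3, 268.2]
ee_rot: [[-0.994, 0.113, -0.001], [0.113, 0.994, -0.0], [0.001, -0.001, -1.0]]
wrist_force: [-0.5, -0.1, -1.5]
gripper_width: 24.2
gripper_force: 69.6
```

{"op": "send_rows", "data": {
  "deltas": [
    [-1,[0,0,0],-0.14],
    [-1,[0,0,0],-0.14],
    [-1,[0,0,0],-0.14],
    [-1,[0,0,0],-0.14],
    [-1,[0,0,0],-0.14]
  ]
}}

```text
time: 5.7
position: [576.2, 118.7, 268.3]
ee_rot: [[-0.813, -0.582, -0.001], [-0.582, 0.813, -0.0], [0.001, 0.0, -1.0]]
wrist_force: [0.2, -0.4, -1.1]
gripper_width: 24.6
gripper_force: 69.6
```

{"op": "send_rows", "data": {
  "deltas": [
    [-1,[0,0,0],-0.14],
    [-1,[0,0,0],-0.14],
    [-1,[0,0,0],-0.14],
    [-1,[0,0,0],-0.14],
    [-1,[0,0,0],-0.14]
  ]
}}

```text
time: 6.2
position: [576.1, 118.7, 268.3]
ee_rot: [[-0.215, -0.977, -0.001], [-0.977, 0.215, -0.0], [0.001, 0.001, -1.0]]
wrist_force: [0.2, 0.4, -0.2]
gripper_width: 24.1
gripper_force: 69.6
```

{"op": "send_rows", "data": {
  "deltas": [
    [-1,[0,0,0],-0.14],
    [-1,[0,0,0],-0.14],
    [-1,[0,0,0],-0.14],
    [-1,[0,0,0.02],0],
    [-1,[0,0,0],0]
  ]
}}

```text
time: 6.7
position: [575.6, 118.6, 250.6]
ee_rot: [[0.215, -0.977, -0.004], [-0.977, -0.215, -0.001], [0.0, 0.004, -1.0]]
wrist_force: [-0.2, -0.4, -0.4]
gripper_width: 24.0
gripper_force: 69.6
```

```bash
python3 - <<'E'
from h import *
w=snap('wrist'); save(w,'w2.png'); t=snap('top'); q=r.sense(); print(q['position'],q['ee_rot'].round(3).tolist(),q['q'].round(2),q['gripper_width'])
a=w['color']; b=cv2.resize(t['color'][150:270,210:350],None,fx=3,fy=3); b=cv2.copyMakeBorder(b,0,40,0,0,cv2.BORDER_CONSTANT)
cv2.imwrite('pics/w2b.png',cv2.resize(np.hstack([a,b[:400]]),None,fx=.75,fy=.75)[:,:,::-1])
E
```

```text
[576.06258343 118.68415661 252.50017937] [[0.215, -0.977, -0.001], [-0.977, -0.215, -0.0], [0.0, 0.001, -1.0]] [ 0.2   0.17 -0.02  1.38 -0.   -1.58] 24.330819236042903
```

View pics/w2b.png

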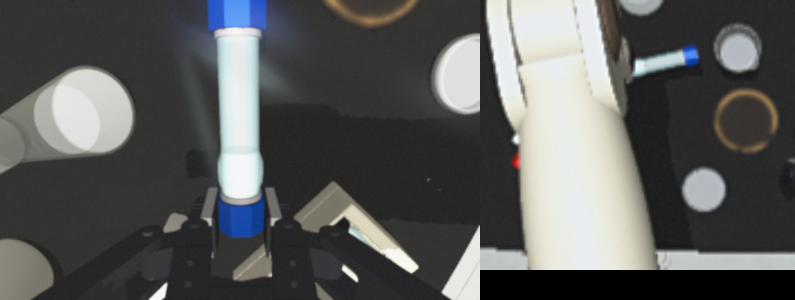

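The tube is gripped squarely at its bulge-end cap (240,215), and its far end is clear of the beaker. I lower it to the bench.

{"op": "send_rows", "data": {
  "deltas": [
    [-1,[0,0,0.04],0],
    [-1,[0,0,0.035],0],
    [-1,[0,0,0.015],0],
    [-1,[0,0,0.005],0],
    [-1,[0,0,0],0]
  ]
}}

```text
time: 7.3
position: [576.5, 118.8, 177.6]
ee_rot: [[0.215, -0.977, 0.0], [-0.977, -0.215, -0.0], [0.0, -0.0, -1.0]]
wrist_force: [0.4, 0.1, -0.6]
gripper_width: 24.0
gripper_force: 69.6
```

{"op": "send_rows", "data": {
  "deltas": [
    [-1,[0,0,0.0015],0],
    [-1,[0,0,0.001],0],
    [-1,[0,0,0],0],
    [-1,[0,0,0],0],
    [-1,[0,0,0],0]
  ]
}}

```text
time: 7.8
position: [576.5, 118.8, 175.5]
ee_rot: [[0.215, -0.977, 0.001], [-0.977, -0.215, 0.0], [0.0, -0.001, -1.0]]
wrist_force: [0.3, 0.1, 0.4]
gripper_width: 24.3
gripper_force: 69.9
```

{"op": "send_rows", "data": {
  "deltas": [
    [-1,[0,0,0.0012],0],
    [-1,[0,0,0],0],
    [-1,[0,0,0.0012],0],
    [-1,[0,0,0],0],
    [-1,[0,0,0],0]
  ]
}}

```text
time: 8.3
position: [576.4, 118.8, 174.7]
ee_rot: [[0.215, -0.977, 0.002], [-0.977, -0.215, 0.0], [-0.0, -0.002, -1.0]]
wrist_force: [-3.3, 0.3, 12.6]
gripper_width: 24.3
gripper_force: 71.3
```

{"op": "send_rows", "data": {
  "deltas": [
    [-0.6,[0,0,-0.002],0],
    [-0.1,[0,0,0],0],
    [0,[0,0,-0.01],0],
    [0,[0,0,-0.05],0],
    [0,[0,0,-0.06],0]
  ]
}}

```text
time: 8.8
position: [575.5, 118.5, 269.8]
ee_rot: [[0.215, -0.977, -0.005], [-0.977, -0.215, -0.001], [-0.0, 0.005, -1.0]]
wrist_force: [1.1, 0.6, 0.0]
gripper_width: 42.9
gripper_force: 0.0
```

{"op": "send_rows", "data": {
  "deltas": [
    [0,[0,0,-0.06],0],
    [0,[0,0,-0.06],0],
    [0,[0,0,-0.06],0],
    [-1,[0,0,-0.02],0],
    [-1,[0.049,0.026,0],0]
  ]
}}

```text
time: 9.3
position: [565.1, 78.3, 433.3]
ee_rot: [[0.219, -0.976, 0.004], [-0.976, -0.219, 0.002], [-0.001, -0.004, -1.0]]
wrist_force: [-0.0, -1.8, -0.9]
gripper_width: 14.4
gripper_force: 0.0
```

{"op": "send_rows", "data": {
  "deltas": [
    [-1,[0.049,0.026,0],0],
    [-1,[0.049,0.026,0],0],
    [-1,[0.049,0.026,0],0],
    [-1,[0.049,0.026,0],0],
    [-1,[0.049,0.026,0],0]
  ]
}}

```text
time: 9.8
position: [504.0, -139.3, 430.9]
ee_rot: [[0.215, -0.977, 0.0], [-0.977, -0.215, 0.0], [-0.0, -0.0, -1.0]]
wrist_force: [0.3, -0.3, 0.1]
gripper_width: -0.3
gripper_force: 0.0
```

{"op": "send_rows", "data": {
  "deltas": [
    [-1,[0.049,0.026,0],0],
    [-1,[0.049,0.026,0],0],
    [-1,[0.049,0.026,0],0],
    [-1,[0,0,0],-0.048],
    [-1,[0,0,0],0]
  ]
}}

```text
time: 10.3
position: [468.7, -267.2, 430.5]
ee_rot: [[0.262, -0.965, -0.001], [-0.965, -0.262, 0.0], [-0.001, 0.0, -1.0]]
wrist_force: [0.2, 0.9, -0.1]
gripper_width: 0.5
gripper_force: 0.0
```

```bash
python3 - <<'E'
from h import *
w=snap('wrist'); save(w,'w3.png'); snap('side'); q=r.sense(); print(q['time'],q['position'],q['ee_rot'].round(3).tolist(),q['q'].round(2),q['gripper_width'])
E
```

```text
10.4 [ 469.35685784 -265.82491329  430.67151046] [[0.263, -0.965, -0.0], [-0.965, -0.263, 0.0], [-0.0, 0.0, -1.0]] [-0.52  0.07  0.21  1.71  0.   -2.35] 0.277246079309639
```

View pics/w3.png

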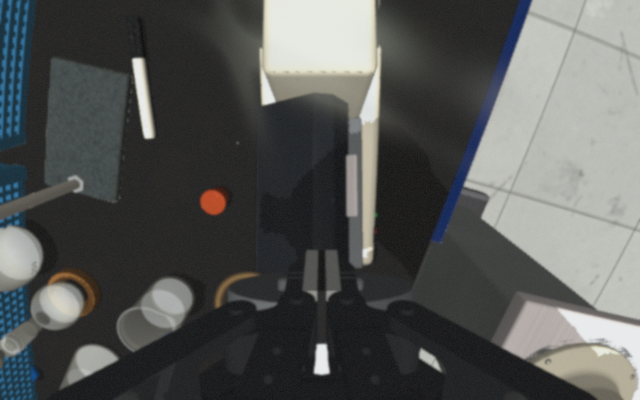

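The view shows the lid (dark, cols 258-362), with its lip at (351,185). The lamp housing is at the top, its upper edge at row 72. Fingers are shut.

```bash
cat >> h.py <<'E'
B=np.array([469.7,-269.1,0]); a=np.radians(15.26)
Rp=np.array([[np.cos(a),-np.sin(a),0],[np.sin(a),np.cos(a),0],[0,0,1]])
def pol(P): return (np.asarray(P)-B)@Rp
def load(n):
    s=np.load('%s.npz'%n); return {k:s[k] for k in s}
E
python3 - <<'E'
from h import *
w=load('wrist'); P=pol(cloud(w)); np.set_printoptions(suppress=True,precision=1)
for nm,uv in dict(lip=[(351,158),(351,185),(351,212)],lipR=[(356,185)],lipL=[(347,185)],top=[(290,185),(315,185),(325,185),(342,185)],backedge=[(262,130),(262,185),(262,240)],frontwall_lowend=[(355,122)],frontwall_hiend=[(355,262)],lamptop=[(275,66),(320,66),(365,66)],lampface=[(320,78),(320,85),(370,100),(365,85)],base=[(371,240),(370,160)]).items():
    for u,v in uv: print(nm,u,v,P[v,u],w['depth'][v,u])
s=load('side'); t=load('top')
# side-to-side of the lamp top from the top view at its own depth
Pt=pol(cloud(t)); hs=cv2.cvtColor(t['color'],cv2.COLOR_RGB2HSV)
m=(hs[...,2]>200)&(hs[...,1]<50)&(Pt[...,2]>140)&(Pt[...,1]<-60)&(abs(Pt[...,0])<60)
print(m.sum(),np.percentile(Pt[m],[1,50,99],axis=0))
E
```

```text
lip 351 158 [-21.4 -30.6 156.6] 243.91714
lip 351 185 [-21.3 -12.6 162.9] 243.12874
lip 351 212 [-21.2   5.1 169.2] 242.37273
lipR 356 185 [-24.6 -13.  164.3] 241.68645
lipL 347 185 [-18.6 -12.3 161.4] 244.67389
top 290 185 [ 20.8 -14.  168.1] 237.77153
top 315 185 [  3.6 -16.2 176.9] 228.77173
top 325 185 [ -3.  -16.1 176.5] 229.17648
top 342 185 [-14.9 -13.1 164.9] 241.10423
backedge 262 130 [ 42.9 -48.6 140.4] 254.07544
backedge 262 185 [ 42.3 -10.7 154.7] 251.52885
backedge 262 240 [ 42.2  26.8 167.7] 250.18338
frontwall_lowend 355 122 [-29.7 -51.   92.8] 298.96426
frontwall_hiend 355 262 [-28.9  61.5 133.6] 292.9489
lamptop 275 66 [ 27.5 -90.2 175.1] 208.68729
lamptop 320 66 [  0.2 -90.1 174.9] 208.93924
lamptop 365 66 [-27.1 -90.2 175.1] 208.73901
lampface 320 78 [  0.2 -83.4 169.3] 216.2386
lampface 320 85 [  0.2 -79.5 158.3] 227.92311
lampface 370 100 [-51.1 -68.8  25.9] 357.6263
lampface 365 85 [-29.6 -79.6 157.2] 228.96216
base 371 240 [-58.4  88.1  24.7] 404.8421
base 370 160 [-53.3  -6.   25.7] 376.26895
517 [[ -33.7 -157.3  149.5]
 [  -0.4 -119.7  165.8]
 [  33.3  -84.7  179.2]]
```

{"op": "send_rows", "data": {
  "deltas": [
    [-1,[0.017,0.034,0],0],
    [-1,[0.017,0.034,0],0],
    [-1,[0,0,0.05],0],
    [-1,[0,0,0.05],0],
    [-1,[0,0,0.047],0]
  ]
}}

```text
time: 10.9
position: [424.2, -305.7, 311.8]
ee_rot: [[0.264, -0.965, 0.001], [-0.965, -0.264, -0.0], [0.0, -0.001, -1.0]]
wrist_force: [0.2, -0.4, -0.4]
gripper_width: -0.3
gripper_force: 0.0
```

{"op": "send_rows", "data": {
  "deltas": [
    [-1,[0,0,0],0],
    [-1,[0,-0.018,0],0],
    [-1,[0,-0.018,0],0],
    [-1,[0,-0.018,0],0],
    [-1,[0,-0.018,0],0]
  ]
}}

```text
time: 11.4
position: [480.9, -293.5, 325.8]
ee_rot: [[0.261, -0.965, 0.013], [-0.965, -0.261, -0.016], [0.019, -0.008, -1.0]]
wrist_force: [-14.0, -13.7, 63.6]
gripper_width: -0.0
gripper_force: 31.8
```

{"op": "send_rows", "data": {
  "deltas": [
    [-1,[0,0,-0.02],0],
    [-1,[0,0,-0.02],0],
    [-1,[0,0,-0.03],0],
    [-1,[0,0.03,-0.03],0],
    [-1,[0,0,0],0]
  ]
}}

```text
time: 11.9
position: [456.5, -297.6, 399.8]
ee_rot: [[0.264, -0.965, 0.007], [-0.965, -0.264, -0.005], [0.007, -0.006, -1.0]]
wrist_force: [0.2, 0.0, 2.4]
gripper_width: -0.1
gripper_force: 0.0
```

```bash
python3 - <<'E'
from h import *
w=snap('wrist'); sd=snap('side'); q=r.sense(); print(q['position'],q['wrist_force'])
b=cv2.resize(sd['color'][180:330,250:430],(480,400),interpolation=cv2.INTER_CUBIC)
cv2.imwrite('pics/w4.png',cv2.resize(np.hstack([w['color'],b]),None,fx=.7,fy=.7)[:,:,::-1])
E
```

```text
[ 457.33998798 -297.48352979  395.78910957] [-0.58744718 -0.05107429  0.04248811]
```

View pics/w4.png

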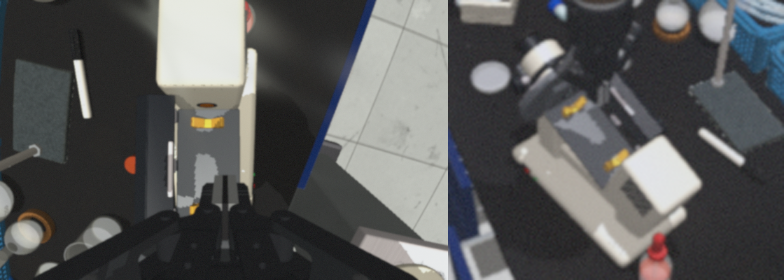

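The lid is now swung well open. The wrist view shows the low brass saddle at (296,174) in the full frame, the upper one at (276,300), and the lip standing near (243,243).

```bash
python3 - <<'E'
from h import *
np.set_printoptions(suppress=True,precision=1)
w=load('wrist'); P=pol(cloud(w)); 
hsv=cv2.cvtColor(w['color'],cv2.COLOR_RGB2HSV)
m=(hsv[...,0]>12)&(hsv[...,0]<30)&(hsv[...,1]>120)&(abs(P[...,0])<40)&(P[...,2]>80)
k,l,st,ce=cv2.connectedComponentsWithStats(m.astype(np.uint8))
for i in range(1,k):
    if st[i,4]>40: Q=P[l==i]; print('brass',ce[i],st[i],np.median(Q,0),Q.min(0),Q.max(0))
hi=(P[...,0]>35)&(P[...,0]<150)&(P[...,2]>100)&(P[...,1]>-60)&(P[...,1]<40)
Q=P[hi]; 
for z in range(110,230,10):
    q=Q[(Q[:,2]>=z)&(Q[:,2]<z+10)&(abs(Q[:,1]+10)<15)]
    if len(q): print(z,len(q),q[:,0].min(),np.median(q[:,0]),q[:,0].max())
for v in (220,243,265): print([P[v,u].round(0).tolist() for u in (205,225,236,243,248,255)])
E
```

```text
brass [295.1 150.3] [287 148  18   5  51] [  0.6 -63.  117.2] [ -6.1 -65.1 110.5] [  6.4 -60.6 121.7]
brass [296.1 175.2] [273 167  47  16 657] [  1.2 -42.7 108.9] [-20.  -98.3  99.9] [ 17.7 -35.2 368.8]
brass [276.2 298.1] [271 291  14  17 141] [ 14.5  40.9 145.5] [-20.  -98.3 132.4] [ 18.4  47.1 368.8]
110 9 35.26528428594924 35.53122788236439 35.93075702130975
120 32 35.05252930057553 36.00678076560469 36.54898931184165
180 571 35.02184880418475 49.425723034079965 56.78566358721649
190 1322 35.010023846159335 42.62028981741017 55.75640506796778
200 6 38.84888012744527 42.492323863643136 45.08966953019383
[[47.0, -33.0, 184.0], [36.0, -33.0, 184.0], [30.0, -33.0, 183.0], [24.0, -35.0, 190.0], [23.0, -32.0, 181.0], [34.0, -6.0, 108.0]]
[[46.0, -21.0, 189.0], [35.0, -20.0, 188.0], [29.0, -20.0, 188.0], [24.0, -23.0, 193.0], [23.0, -19.0, 185.0], [34.0, 11.0, 114.0]]
[[47.0, -9.0, 193.0], [35.0, -9.0, 192.0], [29.0, -8.0, 191.0], [24.0, -11.0, 197.0], [23.0, -7.0, 188.0], [34.0, 27.0, 121.0]]
```

{"op": "send_rows", "data": {
  "deltas": [
    [-1,[0,0,0.04],0],
    [-1,[0,0,0.027],0],
    [-1,[0,-0.02,0],0],
    [-1,[0,-0.02,0],0],
    [-1,[0,-0.02,0],0]
  ]
}}

```text
time: 12.5
position: [504.9, -284.5, 340.8]
ee_rot: [[0.264, -0.964, 0.002], [-0.964, -0.264, -0.001], [0.001, -0.001, -1.0]]
wrist_force: [-1.0, 0.2, -0.3]
gripper_width: -0.1
gripper_force: 0.3
```

{"op": "send_rows", "data": {
  "deltas": [
    [-1,[0,-0.02,0],0],
    [-1,[0,0,0.01],0],
    [-1,[0,-0.008,0],0],
    [-1,[0,-0.006,0],0],
    [-1,[0,0,0],0]
  ]
}}

```text
time: 13.0
position: [529.4, -277.9, 331.6]
ee_rot: [[0.264, -0.965, 0.0], [-0.965, -0.264, -0.0], [0.0, -0.0, -1.0]]
wrist_force: [-0.1, -0.9, 0.1]
gripper_width: 0.1
gripper_force: 0.0
```

{"op": "send_rows", "data": {
  "deltas": [
    [-1,[0,0.004,-0.04],0],
    [-1,[0,0,-0.045],0],
    [-1,[0,0,-0.045],0],
    [-1,[0,0,0],0],
    [-1,[0,0,0],0]
  ]
}}

```text
time: 13.5
position: [525.7, -279.0, 436.6]
ee_rot: [[0.263, -0.965, 0.002], [-0.965, -0.263, -0.001], [0.002, -0.002, -1.0]]
wrist_force: [0.4, -0.1, -0.3]
gripper_width: -0.1
gripper_force: 0.0
```

```bash
python3 - <<'E'
from h import *
np.set_printoptions(suppress=True,precision=1)
w=snap('wrist'); P=pol(cloud(w)); q=r.sense(); print(q['position'],q['wrist_force'])
Q=P[(P[...,0]>30)&(P[...,0]<150)&(P[...,2]>100)&(P[...,2]<230)&(abs(P[...,1]+20)<8)]
for x in range(30,130,5):
    s=Q[(Q[:,0]>=x)&(Q[:,0]<x+5)]
    if len(s): print(x,len(s),np.percentile(s[:,2],[5,50,95]))
E
```

```text
[ 525.8 -279.   435.3] [-0.5  0.5 -0.4]
30 95 [100.9 103.5 106.7]
35 33 [100.2 102.7 105.6]
40 59 [110.5 113.4 116.1]
45 118 [107.9 111.8 114.8]
50 114 [105.1 108.7 112. ]
55 96 [102.9 106.1 109.6]
60 114 [103.5 106.7 109.8]
65 115 [105.7 108.8 111.8]
70 316 [112.1 178.8 185.7]
75 131 [173.2 183.8 187.6]
80 169 [169.2 172.7 175.9]
85 147 [166.4 170.1 173.1]
90 90 [154.2 163.7 169.8]
```

{"op": "send_rows", "data": {
  "deltas": [
    [-1,[-0.0545,-0.0262,0],0],
    [-1,[-0.0545,-0.0262,0],0],
    [-1,[-0.0545,-0.0262,0],0],
    [-1,[-0.0545,-0.0262,0],0],
    [-1,[-0.0545,-0.0262,0],0]
  ]
}}

```text
time: 14.05
position: [569.3, -39.1, 434.1]
ee_rot: [[0.263, -0.965, -0.002], [-0.965, -0.263, 0.0], [-0.001, 0.002, -1.0]]
wrist_force: [1.4, -0.4, -0.6]
gripper_width: -0.0
gripper_force: 0.0
```

{"op": "send_rows", "data": {
  "deltas": [
    [0.1,[-0.0545,-0.0262,0],0],
    [0.1,[-0.0545,-0.0262,0],0],
    [0.1,[0,0,0.05],0.048],
    [0.1,[0,0,0.05],0],
    [0.1,[0,0,0.02],0]
  ]
}}

```text
time: 14.55
position: [585.9, 54.8, 333.7]
ee_rot: [[0.216, -0.976, -0.007], [-0.976, -0.216, -0.001], [-0.001, 0.007, -1.0]]
wrist_force: [-0.1, -0.9, -0.4]
gripper_width: 47.1
gripper_force: 0.0
```

```bash
python3 - <<'E'
from h import *
w=snap('wrist'); save(w,'w5.png'); q=r.sense(); print(q['time'],q['position'],q['ee_rot'].round(3).tolist())
hsv=cv2.cvtColor(w['color'],cv2.COLOR_RGB2HSV); h,S,V=[hsv[...,i].astype(int) for i in range(3)]
m=(h>100)&(h<130)&(S>110)&(V>40)
k,l,st,ce=cv2.connectedComponentsWithStats(m.astype(np.uint8))
for i in range(1,k):
    if st[i,4]>200: print(ce[i],st[i],onplane(w,ce[i],20)[0].round(1))
E
```

```text
14.6 [585.84354318  54.54156996 332.46407024] [[0.216, -0.976, -0.009], [-0.976, -0.216, -0.001], [-0.001, 0.009, -1.0]]
[ 30.84211953 206.65523784] [    0    63    77   316 14758] [834.2 125.6  20. ]
[310.36146096 143.27329975] [293 130  35  26 794] [600.6  19.4  20. ]
[313.89671362 260.09389671] [298 244  32  29 639] [576.  120.2  20. ]
```

View pics/w5.png

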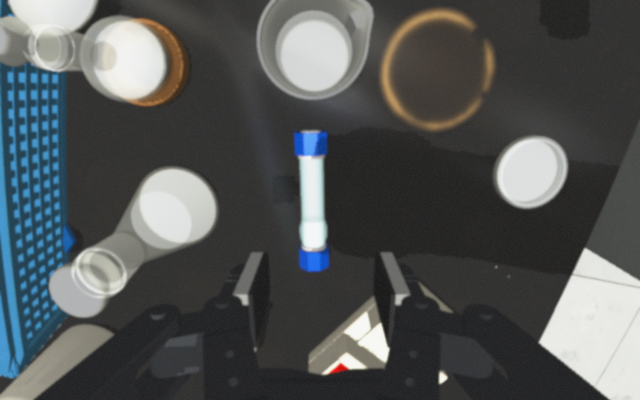

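The tube lies freely at (311,200) with its caps at (310,143) and (314,260). The lid is at about 2.05 rad. I grasp the plain barrel 15 mm to the low side of the tube's centre.

{"op": "send_rows", "data": {
  "deltas": [
    [0.1,[0,-0.0076,0.05],-0.02],
    [0.1,[0,0,0.055],0],
    [0.1,[0,0,0.05],0],
    [0.1,[0,0,0.03],0],
    [0.1,[0,0,0.0105],0]
  ]
}}

```text
time: 15.1
position: [591.6, 55.3, 179.8]
ee_rot: [[0.235, -0.972, -0.005], [-0.972, -0.235, -0.0], [-0.001, 0.005, -1.0]]
wrist_force: [0.2, -0.6, -0.3]
gripper_width: 46.8
gripper_force: 0.0
```

{"op": "send_rows", "data": {
  "deltas": [
    [0.1,[0,0,0],0],
    [-1,[0,0,0],0],
    [-1,[0,0,0],0],
    [-1,[0,0,0],0],
    [-1,[0,0,0],0]
  ],
  "newtons": 30
}}

```text
time: 15.6
position: [593.4, 55.6, 185.1]
ee_rot: [[0.236, -0.972, 0.003], [-0.972, -0.236, 0.0], [0.001, -0.003, -1.0]]
wrist_force: [-0.8, 0.1, 6.2]
gripper_width: 18.3
gripper_force: 29.7
```

{"op": "send_rows", "data": {
  "deltas": [
    [-0.2,[0,0,0],0],
    [-0.2,[0,0,0],0],
    [-0.2,[0,0,0.004],0],
    [-0.2,[0,0,0.003],0],
    [-0.2,[0,0,0],0]
  ]
}}

```text
time: 16.1
position: [592.6, 55.6, 176.6]
ee_rot: [[0.235, -0.972, -0.001], [-0.972, -0.235, -0.0], [-0.0, 0.001, -1.0]]
wrist_force: [-0.4, 0.8, 0.3]
gripper_width: 34.4
gripper_force: 0.0
```

{"op": "send_rows", "data": {
  "deltas": [
    [-0.2,[0,0,0],0],
    [-0.2,[0,0,0],0],
    [-0.2,[0,0,0],0],
    [-0.2,[0,0,0],0],
    [-0.2,[0,0,0],0]
  ]
}}

```text
time: 16.6
position: [592.9, 55.6, 177.5]
ee_rot: [[0.235, -0.972, 0.0], [-0.972, -0.235, 0.0], [0.0, -0.0, -1.0]]
wrist_force: [0.6, 0.1, 0.2]
gripper_width: 34.0
gripper_force: 0.0
```

{"op": "send_rows", "data": {
  "deltas": [
    [-0.2,[0,0,0.001],0],
    [-1,[0,0,0],0],
    [-1,[0,0,0],0],
    [-1,[0,0,0],0],
    [-1,[0,0,0],0]
  ],
  "newtons": 30
}}

```text
time: 17.1
position: [592.9, 55.6, 176.7]
ee_rot: [[0.235, -0.972, 0.0], [-0.972, -0.235, 0.0], [0.0, -0.0, -1.0]]
wrist_force: [0.8, 0.2, 0.3]
gripper_width: 18.9
gripper_force: 29.4
```

{"op": "send_rows", "data": {
  "deltas": [
    [-1,[0,0,-0.02],0],
    [-1,[0,0,-0.04],0],
    [-1,[0,0,-0.06],0],
    [-1,[0,0,-0.06],0],
    [-1,[0,0,-0.06],0]
  ]
}}

```text
time: 17.6
position: [592.5, 55.6, 370.3]
ee_rot: [[0.235, -0.972, -0.0], [-0.972, -0.235, -0.0], [-0.0, 0.0, -1.0]]
wrist_force: [1.7, -0.2, -0.1]
gripper_width: 18.4
gripper_force: 29.5
```

{"op": "send_rows", "data": {
  "deltas": [
    [-1,[0,0,-0.06],-0.0277],
    [-1,[0,0,-0.012],0],
    [-1,[0,0,0],0],
    [-1,[0,0,0],0],
    [-1,[0,0,0],0]
  ]
}}

```text
time: 18.1
position: [592.9, 55.6, 423.7]
ee_rot: [[0.263, -0.965, -0.004], [-0.965, -0.263, -0.0], [-0.001, 0.004, -1.0]]
wrist_force: [-0.5, -0.2, -1.0]
gripper_width: 18.6
gripper_force: 29.6
```

{"op": "send_rows", "data": {
  "deltas": [
    [-1,[0.0477,0.0284,0],0],
    [-1,[0.0477,0.0284,0],0],
    [-1,[0.0477,0.0284,0],0],
    [-1,[0.0477,0.0284,0],0],
    [-1,[0.0477,0.0284,0],0]
  ]
}}

```text
time: 18.6
position: [532.7, -159.9, 424.4]
ee_rot: [[0.264, -0.965, -0.002], [-0.965, -0.264, 0.001], [-0.001, 0.002, -1.0]]
wrist_force: [0.8, 0.5, -0.9]
gripper_width: 18.1
gripper_force: 29.6
```

{"op": "send_rows", "data": {
  "deltas": [
    [-1,[0.0477,0.0284,0],0],
    [-1,[0.0477,0.0284,0],0],
    [-1,[0.0477,0.0284,0],0],
    [-1,[0.0477,0.0284,0],0],
    [-1,[0,0,0],0]
  ]
}}

```text
time: 19.1
position: [484.5, -333.8, 423.6]
ee_rot: [[0.259, -0.966, -0.003], [-0.966, -0.259, 0.001], [-0.002, 0.003, -1.0]]
wrist_force: [0.3, 0.4, -1.0]
gripper_width: 19.0
gripper_force: 29.6
```

{"op": "send_rows", "data": {
  "deltas": [
    [-1,[0,0,0],0],
    [-1,[0,0,0],0],
    [-1,[0,0,0],0],
    [-1,[0,0,0],0],
    [-1,[0,0,0],0]
  ]
}}

```text
time: 19.6
position: [486.4, -328.8, 426.4]
ee_rot: [[0.265, -0.964, 0.0], [-0.964, -0.265, -0.0], [0.0, -0.0, -1.0]]
wrist_force: [-0.2, 0.0, 0.4]
gripper_width: 18.8
gripper_force: 29.6
```

```bash
python3 - <<'E'
from h import *
np.set_printoptions(suppress=True,precision=1)
w=snap('wrist'); save(w,'w6.png'); q=r.sense(); print(q['time'],q['position'],q['ee_rot'].round(3).tolist(),'pol',pol(q['position']))
P=pol(cloud(w)); hsv=cv2.cvtColor(w['color'],cv2.COLOR_RGB2HSV); h,S,V=[hsv[...,i].astype(int) for i in range(3)]
for nm,m in dict(blue=(h>100)&(h<130)&(S>110)&(V>40)&(abs(P[...,0])<60),brass=(h>12)&(h<30)&(S>120)&(abs(P[...,0])<40)&(P[...,2]>80)).items():
  k,l,st,ce=cv2.connectedComponentsWithStats(m.astype(np.uint8))
  for i in range(1,k):
    if st[i,4]>40: Q=P[l==i]; print(nm,ce[i],st[i],np.median(Q,0),np.percentile(Q,2,axis=0),np.percentile(Q,98,axis=0))
E
```

```text
19.65 [ 486.4 -329.   426.3] [[0.265, -0.964, 0.0], [-0.964, -0.265, -0.0], [0.0, -0.0, -1.0]] pol [  0.3 -62.2 426.3]
blue [321.4 200.6] [ 287  171   69   57 3340] [  0.6 -99.8 274. ] [ -11.6 -108.   265.2] [ 12.7 -90.4 276.2]
```

View pics/w6.png

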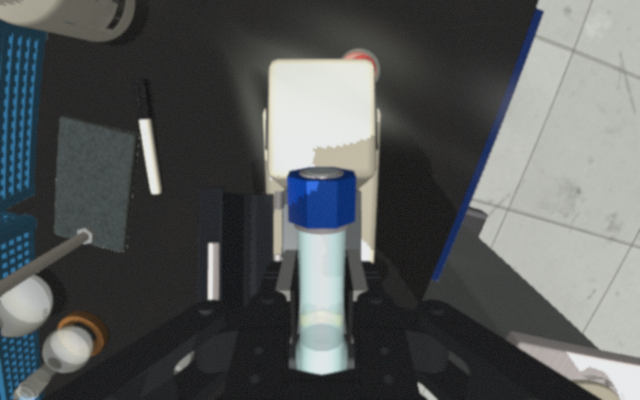

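The held tube is centred (low cap at (321,200)), level and aligned over the chamber. I descend along the tilted normal, stopping just above the saddles.

{"op": "send_rows", "data": {
  "deltas": [
    [-1,[-0.011,0,0.031],0],
    [-1,[-0.011,0,0.031],0],
    [-1,[-0.011,0,0.031],0],
    [-1,[-0.011,0,0.031],0],
    [-1,[0,0,0],0]
  ]
}}

```text
time: 20.15
position: [476.2, -294.4, 323.9]
ee_rot: [[0.265, -0.964, -0.004], [-0.964, -0.265, 0.003], [-0.004, 0.003, -1.0]]
wrist_force: [-0.2, 0.5, -0.9]
gripper_width: 18.6
gripper_force: 29.6
```

{"op": "send_rows", "data": {
  "deltas": [
    [-1,[-0.003,0,0.008],0],
    [-1,[-0.0025,0,0.0055],0],
    [-1,[0,0,0],0],
    [-1,[0,0,0],0],
    [-1,[0,0,0],0]
  ]
}}

```text
time: 20.65
position: [475.8, -291.6, 316.9]
ee_rot: [[0.263, -0.965, 0.001], [-0.965, -0.263, -0.0], [0.001, -0.001, -1.0]]
wrist_force: [0.2, 1.0, -0.4]
gripper_width: 18.5
gripper_force: 29.7
```

{"op": "send_rows", "data": {
  "deltas": [
    [-1,[-0.001,0,0.005],0],
    [-1,[-0.001,0,0.005],0],
    [-1,[-0.001,0,0.005],0],
    [-1,[0,0,0],0],
    [-1,[0,0,0],0]
  ]
}}

```text
time: 21.15
position: [475.0, -289.1, 304.2]
ee_rot: [[0.263, -0.965, 0.0], [-0.965, -0.263, -0.0], [0.0, -0.0, -1.0]]
wrist_force: [2.0, -1.9, 1.3]
gripper_width: 19.0
gripper_force: 30.4
```

{"op": "send_rows", "data": {
  "deltas": [
    [-1,[-0.0015,0,0.005],0],
    [-1,[-0.0015,0,0.004],0],
    [-1,[0,0,0],0],
    [-1,[0,0,0],0],
    [-1,[0,0,0],0]
  ]
}}

```text
time: 21.65
position: [474.4, -286.7, 296.9]
ee_rot: [[0.264, -0.965, -0.0], [-0.965, -0.264, 0.0], [-0.0, 0.0, -1.0]]
wrist_force: [2.5, -2.1, 0.1]
gripper_width: 18.8
gripper_force: 30.9
```

```bash
cat > tube.py <<'E'
from h import *
np.set_printoptions(suppress=True,precision=1)
w=snap('wrist'); q=r.sense(); print(q['time'],'pol',pol(q['position']),q['wrist_force'],q['gripper_width'])
P=pol(cloud(w)); hsv=cv2.cvtColor(w['color'],cv2.COLOR_RGB2HSV); h,S,V=[hsv[...,i].astype(int) for i in range(3)]
m=(h>100)&(h<130)&(S>110)&(V>30)&(abs(P[...,0])<60)&(P[...,2]>60)&(P[...,2]<200)
k,l,st,ce=cv2.connectedComponentsWithStats(m.astype(np.uint8))
C=[]
c20,s20=np.cos(np.radians(20)),np.sin(np.radians(20))
for i in range(1,k):
    if st[i,4]>40:
        Q=P[l==i]-[0,-1.7,135]; Q=np.c_[Q[:,0],Q[:,1]*c20+Q[:,2]*s20,-Q[:,1]*s20+Q[:,2]*c20]
        t=Q[Q[:,2]>np.percentile(Q[:,2],50)]
        A=np.c_[t[:,1],np.ones(len(t))]; sl=np.linalg.lstsq(A,t[:,2],rcond=None)[0]
        print('blue cap in cradle frame',ce[i],st[i,4],'med',np.median(t,0),'lo',np.percentile(Q,2,axis=0),'hi',np.percentile(Q,98,axis=0),'slope',sl[0].round(3))
import sys
if len(sys.argv)>1: save(w,sys.argv[1])
E
python3 tube.py w7.png
```

```text
21.7 pol [ -0.1 -18.2 297. ] [ 2.7 -1.9  1.1] 18.653306489693207
blue cap in cradle frame [321.9 192.9] 2786 med [ -0.3 -52.1  19.1] lo [-12.5 -59.9  11.9] hi [ 11.8 -42.9  20.3] slope -0.042
```

View pics/w7.png

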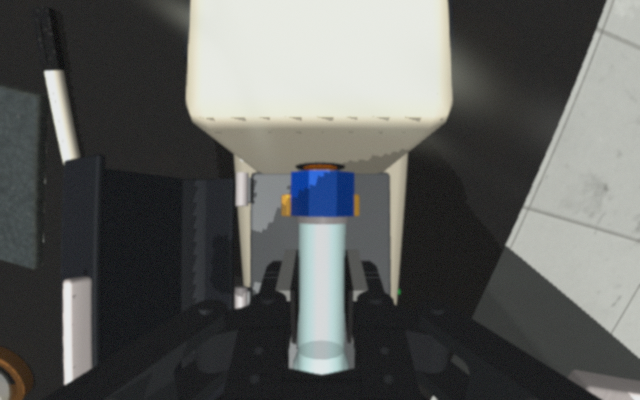

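The low cap at (322,193) sits over the lower brass saddle, about 6 mm high. The tube's tilt is nearly that of the slope, and it has pivoted in the grip as planned.

{"op": "send_rows", "data": {
  "deltas": [
    [-1,[-0.001,0,0.003],0],
    [-1,[0,0,0.003],0],
    [-1,[0,0,0],0],
    [-1,[0,0,0],0],
    [-1,[0,0,0],0]
  ]
}}

```text
time: 22.2
position: [474.4, -285.8, 292.8]
ee_rot: [[0.264, -0.965, 0.002], [-0.965, -0.264, -0.0], [0.0, -0.001, -1.0]]
wrist_force: [3.2, -1.9, 5.5]
gripper_width: 18.8
gripper_force: 31.6
```

```bash
python3 tube.py
```

```text
22.25 pol [  0.2 -17.4 292.8] [ 4.1 -1.5  5.4] 18.66150574749885
blue cap in cradle frame [321.3 192.1] 2700 med [  0.6 -52.7  12.8] lo [-11.7 -61.3   5.4] hi [ 12.6 -44.2  13.9] slope -0.002
```

Cap top is at 12.8 mm with zero slope, so the tube is seated in both saddles. I release it.

{"op": "send_rows", "data": {
  "deltas": [
    [-0.45,[0,0,0],0],
    [-0.3,[0,0,0],0],
    [-0.15,[0,0,0],0],
    [-0.15,[0,0,0],0],
    [-0.15,[0,0,-0.005],0]
  ]
}}

```text
time: 22.75
position: [474.0, -285.9, 295.6]
ee_rot: [[0.264, -0.965, -0.001], [-0.965, -0.264, 0.001], [-0.001, 0.001, -1.0]]
wrist_force: [-0.0, 0.5, 0.6]
gripper_width: 36.1
gripper_force: 0.0
```

{"op": "send_rows", "data": {
  "deltas": [
    [-0.15,[0,0,-0.02],0],
    [-0.15,[0,0,-0.05],0],
    [-0.15,[0,0,-0.05],0],
    [-0.15,[0.01,0,-0.03],0],
    [-1,[0,0,0],0]
  ]
}}

```text
time: 23.25
position: [476.5, -294.2, 420.3]
ee_rot: [[0.263, -0.965, 0.005], [-0.965, -0.263, -0.003], [0.004, -0.004, -1.0]]
wrist_force: [0.3, -0.6, -2.3]
gripper_width: 23.0
gripper_force: 0.0
```

```bash
python3 tube.py w8.png; python3 - <<'E'
from h import *
w=load('wrist'); P=pol(cloud(w)); Q=P[(P[...,0]>50)&(P[...,0]<130)&(P[...,2]>60)&(P[...,2]<215)&(abs(P[...,1]+20)<10)]
for x in range(50,125,5):
    s=Q[(Q[:,0]>=x)&(Q[:,0]<x+5)]
    if len(s): print(x,len(s),np.percentile(s[:,2],[5,50,95]).round(0))
E
```

```text
23.3 pol [ -0.  -25.8 417.9] [-0.1 -0.1 -0.9] 15.777384444221317
blue cap in cradle frame [321.9 160.1] 760 med [  0.5 -52.4  12.8] lo [-11.  -63.6   4.2] hi [ 12.2 -44.2  14. ] slope -0.005
blue cap in cradle frame [321.8 297.2] 836 med [ 0.4 49.4 12.9] lo [-11.6  40.7  -1. ] hi [12.6 62.3 14.2] slope -0.0
50 128 [105. 109. 113.]
55 142 [103. 106. 110.]
60 158 [103. 107. 111.]
65 178 [105. 109. 179.]
70 595 [111. 178. 186.]
75 385 [120. 128. 188.]
80 254 [129. 138. 175.]
85 178 [166. 170. 173.]
90 32 [164. 168. 171.]
```

View pics/w8.png

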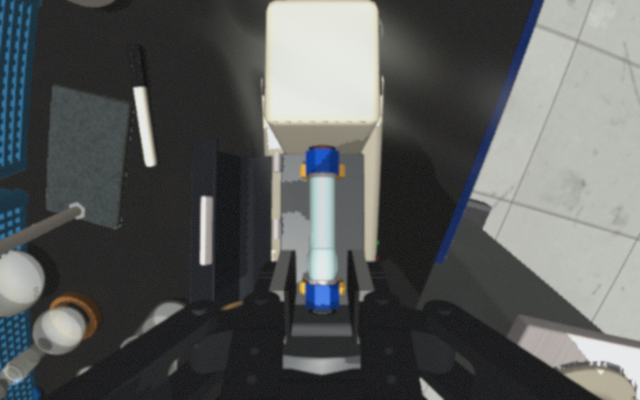

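Both caps sit at the right height (12.8 and 12.9 mm; 13 expected), and the tube is centred with its bulge uphill at (322,263). Next I bring the shut fingers behind the lid and push it forward.

{"op": "send_rows", "data": {
  "deltas": [
    [-1,[0,-0.051,0],0],
    [-1,[0,-0.051,0],0],
    [-1,[0,-0.051,0],0],
    [-1,[0,0,0.05],0],
    [-1,[0,0,0.0625],0]
  ]
}}

```text
time: 23.8
position: [596.2, -261.0, 325.2]
ee_rot: [[0.265, -0.964, 0.002], [-0.964, -0.265, -0.001], [0.002, -0.002, -1.0]]
wrist_force: [0.1, -0.2, -0.9]
gripper_width: -0.2
gripper_force: 0.0
```

{"op": "send_rows", "data": {
  "deltas": [
    [-1,[0,0,0],0],
    [-1,[0,0.015,0],0],
    [-1,[0,0.015,0],0],
    [-1,[0,0.015,0],0],
    [-1,[0,0.015,0],0]
  ]
}}

```text
time: 24.3
position: [552.2, -275.2, 341.8]
ee_rot: [[0.265, -0.964, 0.035], [-0.964, -0.265, -0.011], [0.02, -0.031, -0.999]]
wrist_force: [36.2, 0.6, 60.6]
gripper_width: -0.0
gripper_force: 32.4
```

{"op": "send_rows", "data": {
  "deltas": [
    [-1,[0,-0.01,-0.03],0],
    [-1,[0,-0.02,-0.04],0],
    [-1,[0,-0.02,-0.03],0],
    [-1,[0,0,0],0],
    [-1,[0,0,0],0]
  ]
}}

```text
time: 24.8
position: [586.0, -263.9, 409.6]
ee_rot: [[0.263, -0.965, 0.005], [-0.965, -0.263, -0.002], [0.003, -0.004, -1.0]]
wrist_force: [0.5, -1.2, 0.2]
gripper_width: -0.1
gripper_force: 0.0
```

```bash
python3 tube.py; python3 - <<'E'
from h import *
w=load('wrist'); P=pol(cloud(w)); Q=P[(P[...,0]>0)&(P[...,0]<130)&(P[...,2]>60)&(P[...,2]<200)&(abs(P[...,1]+20)<10)]
for x in range(0,125,5):
    s=Q[(Q[:,0]>=x)&(Q[:,0]<x+5)]
    if len(s): print(x,len(s),np.percentile(s[:,2],[5,50,95]).round(0))
E
```

```text
24.85 pol [113.4 -25.6 408.1] [-0.5  0.7 -0.6] -0.04711980654571372
blue cap in cradle frame [470.8 163.1] 880 med [  1.4 -52.8  12.7] lo [-10.5 -61.1  -0.2] hi [ 13.9 -44.2  14. ] slope -0.001
blue cap in cradle frame [473.3 302.9] 953 med [ 1.1 49.6 12.8] lo [-11.1  40.8  -2.4] hi [13.9 61.  13.9] slope 0.009
0 282 [101. 137. 142.]
5 428 [101. 132. 139.]
10 252 [100. 106. 133.]
15 49 [100. 103. 107.]
45 426 [185. 193. 198.]
50 299 [183. 187. 190.]
55 301 [183. 186. 190.]
60 300 [182. 186. 189.]
65 344 [180. 184. 188.]
70 542 [129. 175. 182.]
```

{"op": "send_rows", "data": {
  "deltas": [
    [-1,[0,0,0.05],0],
    [-1,[0,0,0.054],0],
    [-1,[0,0.013,0],0],
    [-1,[0,0.013,0],0],
    [-1,[0,0.013,0],0]
  ]
}}

```text
time: 25.35
position: [555.6, -272.4, 326.1]
ee_rot: [[0.263, -0.965, 0.003], [-0.965, -0.263, -0.002], [0.002, -0.003, -1.0]]
wrist_force: [2.8, -0.8, 1.3]
gripper_width: -0.2
gripper_force: 0.9
```

{"op": "send_rows", "data": {
  "deltas": [
    [-1,[0,0.01,0],0],
    [-1,[0,0.01,0],0],
    [-1,[0,0,0],0],
    [-1,[0,0,0],0],
    [-1,[0,0,0],0]
  ]
}}

```text
time: 25.85
position: [541.3, -275.9, 322.9]
ee_rot: [[0.264, -0.965, -0.0], [-0.965, -0.264, 0.0], [-0.0, 0.0, -1.0]]
wrist_force: [1.6, -0.8, 2.4]
gripper_width: 0.0
gripper_force: 0.9
```

{"op": "send_rows", "data": {
  "deltas": [
    [-1,[0,0.01,0],0],
    [-1,[0,0.01,0],0],
    [-1,[0,0.01,0],0],
    [-1,[0,0.008,0],0],
    [-1,[0,0,0],0]
  ]
}}

```text
time: 26.35
position: [511.4, -284.6, 324.9]
ee_rot: [[0.263, -0.965, 0.002], [-0.965, -0.263, -0.003], [0.003, -0.001, -1.0]]
wrist_force: [0.4, -2.3, 9.9]
gripper_width: 0.3
gripper_force: 4.9
```

{"op": "send_rows", "data": {
  "deltas": [
    [-1,[0,-0.01,-0.02],0],
    [-1,[0,0,-0.04],0],
    [-1,[0,0,-0.03],0],
    [-1,[0,0,0],0],
    [-1,[0,0,0],0]
  ]
}}

```text
time: 26.85
position: [519.7, -281.9, 394.6]
ee_rot: [[0.264, -0.965, -0.0], [-0.965, -0.264, 0.0], [-0.0, 0.0, -1.0]]
wrist_force: [-0.9, 0.3, -0.2]
gripper_width: 0.3
gripper_force: 0.0
```

```bash
cat > lid.py <<'E'
from h import *
w=snap('wrist'); q=r.sense(); print(pol(q['position']).round(1),q['time'])
P=pol(cloud(w)); Q=P[(P[...,0]>-60)&(P[...,0]<130)&(P[...,2]>60)&(P[...,2]<205)&(abs(P[...,1]+20)<8)]
for x in range(-60,100,5):
    s=Q[(Q[:,0]>=x)&(Q[:,0]<x+5)]
    if len(s): print(x,len(s),np.percentile(s[:,2],[5,50,95]).round(0))
E
python3 lid.py
```

```text
[ 44.8 -25.4 393.8] 26.9
-35 158 [138. 141. 143.]
-30 101 [137. 140. 143.]
-25 80 [154. 158. 161.]
-20 176 [157. 160. 162.]
-15 189 [160. 163. 166.]
-10 235 [160. 163. 166.]
-5 233 [158. 161. 164.]
0 232 [157. 160. 163.]
5 216 [155. 158. 161.]
10 221 [153. 156. 160.]
15 221 [152. 155. 158.]
20 211 [151. 154. 157.]
25 202 [149. 152. 155.]
30 201 [147. 151. 153.]
35 202 [145. 149. 152.]
40 172 [136. 141. 146.]
```

{"op": "send_rows", "data": {
  "deltas": [
    [-1,[0,0.0355,0],0],
    [-1,[0,0.0355,0],0],
    [-1,[0,0,0.03],0],
    [-1,[0,0,0.025],0],
    [-1,[0,0,0.012],0]
  ]
}}

```text
time: 27.4
position: [464.1, -296.7, 338.2]
ee_rot: [[0.263, -0.965, -0.004], [-0.965, -0.263, 0.002], [-0.003, 0.003, -1.0]]
wrist_force: [-0.6, -0.7, 1.5]
gripper_width: -0.4
gripper_force: 1.0
```

{"op": "send_rows", "data": {
  "deltas": [
    [-1,[0,0,0.006],0],
    [-1,[0,0,0.006],0],
    [-1,[0,0,0.004],0],
    [-1,[0,0,0.003],0],
    [-1,[0,0,0],0]
  ]
}}

```text
time: 27.9
position: [464.9, -296.8, 326.2]
ee_rot: [[0.264, -0.965, 0.0], [-0.965, -0.264, -0.0], [0.0, -0.0, -1.0]]
wrist_force: [-0.2, -0.8, -0.7]
gripper_width: -0.6
gripper_force: 0.0
```

{"op": "send_rows", "data": {
  "deltas": [
    [-1,[0,0,0.003],0],
    [-1,[0,0,0],0],
    [-1,[0,0,0.002],0],
    [-1,[0,0,0],0],
    [-1,[0,0,0],0]
  ]
}}

```text
time: 28.4
position: [464.7, -296.9, 322.3]
ee_rot: [[0.264, -0.965, 0.0], [-0.965, -0.264, -0.0], [0.0, -0.0, -1.0]]
wrist_force: [-0.1, 0.2, 0.7]
gripper_width: -0.5
gripper_force: 0.4
```

{"op": "send_rows", "data": {
  "deltas": [
    [-1,[0,0,0.002],0],
    [-1,[0,0,0.002],0],
    [-1,[0,0,0.002],0],
    [-1,[0,0,0],0],
    [-1,[0,0,0],0]
  ]
}}

```text
time: 28.9
position: [464.4, -296.7, 321.3]
ee_rot: [[0.264, -0.965, 0.004], [-0.965, -0.264, -0.002], [0.003, -0.003, -1.0]]
wrist_force: [-7.6, 3.8, 26.9]
gripper_width: 0.3
gripper_force: 11.3
```

A firm stop: the lid is at its seat. I lift clear and check.

{"op": "send_rows", "data": {
  "deltas": [
    [-1,[0,0,-0.01],0],
    [-1,[0,0,-0.05],0],
    [-1,[0,0,-0.05],0],
    [-1,[0,0,-0.02],0],
    [-1,[0,0,0],0]
  ]
}}

```text
time: 29.4
position: [464.9, -296.9, 424.1]
ee_rot: [[0.264, -0.965, 0.004], [-0.965, -0.264, -0.002], [0.003, -0.003, -1.0]]
wrist_force: [-0.0, -0.2, -0.9]
gripper_width: 0.4
gripper_force: 0.0
```

{"op": "send_rows", "data": {
  "deltas": [
    [-1,[0,-0.03,0],0],
    [-1,[0,0,0],0],
    [-1,[0,0,0],0],
    [-1,[0,0,0],0],
    [-1,[0,0,0],0]
  ]
}}

```text
time: 29.9
position: [487.4, -290.7, 421.1]
ee_rot: [[0.263, -0.965, -0.0], [-0.965, -0.263, 0.0], [-0.0, 0.0, -1.0]]
wrist_force: [-0.2, -0.8, -0.3]
gripper_width: 0.2
gripper_force: 0.0
```

```bash
python3 lid.py; python3 - <<'E'
from h import *
w=load('wrist'); sd=snap('side')
P=pol(cloud(w)); Q=P[(abs(P[...,0]-3)<18)&(P[...,1]>-55)&(P[...,1]<5)&(P[...,2]>125)&(P[...,2]<180)]
A=np.c_[Q[:,:2],np.ones(len(Q))]; print('lid top plane (dz/dx shut=0, dz/dy=.364)',np.linalg.lstsq(A,Q[:,2],rcond=None)[0].round(3),len(Q))
b=cv2.resize(sd['color'][180:330,250:430],(480,400),interpolation=cv2.INTER_CUBIC)
cv2.imwrite('pics/w9.png',cv2.resize(np.hstack([w['color'],b]),None,fx=.7,fy=.7)[:,:,::-1])
E
```

```text
[ 11.5 -25.5 421.3] 29.95
-40 54 [118. 120. 122.]
-35 49 [119. 137. 141.]
-30 119 [138. 141. 145.]
-25 145 [143. 146. 149.]
-20 157 [144. 147. 150.]
-15 160 [145. 147. 150.]
-10 163 [144. 147. 150.]
-5 163 [145. 147. 150.]
0 158 [144. 147. 150.]
5 140 [144. 147. 150.]
10 159 [144. 147. 150.]
15 163 [144. 147. 150.]
20 161 [144. 147. 150.]
25 151 [144. 147. 150.]
30 146 [139. 143. 147.]
35 88 [134. 138. 142.]
lid top plane (dz/dx shut=0, dz/dy=.364) [  0.      0.364 154.454] 4226
```

View pics/w9.png

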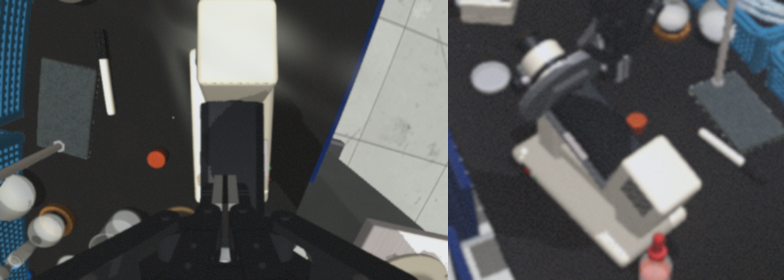

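The lid (wrist view at (232,145), side view at (590,130)) is shut with zero residual slope. The bystanders are in place and the robot is clear, so I hand in.

```bash
python3 -c "
from station import r
print(r.job_done())"
```

```text
the job is handed in; nothing more can be done
None
```

The job is handed in at about 30 s of the 72 s allowed: the blue-capped tube lay in both saddles with its bulge uphill when I last saw it before shutting the lid, and the lid then measured fully shut; the hand-in call gave no verdict, and during lid handling the wrist force twice rose to about 70 N, under the 120 N limit.

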